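# Shut the spice rack and swing its hook through the ring

## Robot

A 6-joint arm with a two-finger parallel gripper is mounted at the origin on the work surface. World frame = base frame: x ahead of the robot, y to its left, z up, the work surface at z = 0. Lengths are in m, angles in rad, forces in N, time in s.
With the tool pointing down it reaches from about 0.25 to 0.775 m from the base axis. Payload 4 kg.
Tool frame: the origin (TCP) lies at the centre of the arm's flange, where the gripper is bolted on; the fingertips stand ahead of it and the grasp point (between the pads) lies 180 mm ahead of it (robot.tcp_to_tips is the z of the fingertips in the tool frame, in m); z points along the fingers, y is the direction in which the jaws open and shut (so a half turn about z gives the same grasp; the last joint's range is limited). The gripper opens to 94 mm and grips with 3 to 60 N. Pads are 16 mm wide; open, the fingers measure 119 mm over their backs; the gripper's body (75 mm by 177 mm) begins 78 mm behind the grasp point.
Start: joints at [-1.416, 0.087, 1.371, -0, 1.684, -0.103], TCP at [0.14, -0.532, 0.405] pointing down, gripper open.
Joint ranges: [-3.1, 3.1], [-0.76, 2.03], [0.27, 2.55], [-1.08, 4.22], [0.17, 2.65], [-2.57, 2.57]. Speed limits (rad/s): [2.79, 2.79, 3.14, 3.14, 3.14, 3.14].

## Interface

Orientations are given as [roll, pitch, yaw] about the fixed x, y, z axes, in that order (R = Rz(yaw) Ry(pitch) Rx(roll)).
In Python, from bench import robot gives the robot as it stands.
- The arm moves only by the tool move_arm, never from a script. Its argument "increments" is a list that holds one entry, the list of rows, each a list of 7 numbers: the opening, from 0 (shut) to 1 (fully open), then the shift along the tool's x, y, z as a fraction of full scale, then the turn, a rotation vector about the tool's x, y, z as a fraction of full scale. In form: [[[jaw, dx, dy, dz, rx, ry, rz], ...]]. A call has 1 to 8 rows; each row is the pose to reach, as a shift and turn from the pose commanded when the call began, along the tool's axes at that moment; what a row does not reach only later rows make up. Full scale, the value 1, is 0.1 m for a shift and pi/2 rad for a turn. A row lasts 1/12 s, in which the tool goes at most 41.7 mm and 7.16 degrees, less where a joint would pass 70% of its speed; a pose out of reach is approached as far as the arm can. A call with a number of a shift or a turn outside -1 to 1 is refused whole. A call with a gripper value outside its range is refused whole. The fingers move at their own pace and stop on an object; the grip force is fixed at half the most. Time passes only in rows, so rows that repeat a pose let the fingers close. It gives the time, the measured TCP pose, the force and the opening at its end, in the units of the state.
- robot.get_obs(): the state, without advancing time (a new reading comes with each control period).
- robot.snapshot(name): name is "scene" or "top" or "wrist"; returns (picture, depth): 480x640x3 uint8, red, green, blue; 480x640 float32, m along the optical axis (not along the pixel's ray), 0 where there is no reading.
- robot.camera_params(name): a dict with "mtx" (3x3 intrinsics, pixels), "k1" (the pictures are not rectified: a ray, as slopes to the right and down, at radius r is drawn at 1 + k1 r^2 times it, then the intrinsics apply), "R" (3x3) and "t" (3): a world point X has camera coordinates R X + t. Camera axes: x right, y down, z forward; pixel columns grow to the right and rows downward; lengths in m; the calibration is good to about 2 mm. A picture is of the moment at which its call begins: read the wrist's pose just before it. camera_params takes no time and is no camera call; for the wrist camera it gives the pose at the moment of the call.
- robot.close_job(): hands the job in, once; it reports no verdict.
The state is a dict: "time": time; "joint_positions": joint angles; "qvel": joint speeds; "joint_torque": joint torques, N m; "tool_pos": TCP position; "ee_rot": TCP orientation; "wrist_force": force on the tool from outside, world axes, zero at the start; "wrist_torque": the same for the moment, N m; "width": finger opening in m.
Only numpy, scipy, OpenCV 4.12 (cv2) and the standard library are available. Lean on these libraries where they do the work, as an engineer would, in place of code of your own. Each camera call takes 0.05 s, during which the arm holds its last target.

## Task

Push the glazed spice rack door fully shut, then swing the curved steel hook on top of the rack round its pivot, so that it passes through the brass ring on the door and comes fully home against its stop. Leave the door shut and hooked, keep the jars standing inside, and do not disturb the other kitchen things.

Things in the scene. Friction and masses are not known exactly. Their poses are not given: they have to be found in the camera images.
- spice_rack: Fixed wooden spice rack, 110 deep (x) x 200 wide (y) x 170 high. Origin: centre of its underside, on the worktop. Its own -x points out of its front (the door side), z up. Its flat top, 170 above the worktop, carries the hook. It is turned by up to 0.35 rad from facing the robot.
- rack_door (a joint): Door angle, rad: 0 = fully shut (a stop), grows as the free edge swings out to the rack's -x; limit 1.3, starts 0.25 to 0.6. Light friction (0.15 N m) holds it where it is left. Upright panel 200 wide, 14 thick, wood frame with glass, top edge 170 above the worktop, hinged at the rack's +y end; a pull knob sticks out 18 from its front at 80 high near the free edge.
- door_hinge (a point): Point on the door's vertical hinge axis, 170 above the worktop (level with the door's top), in the middle of the door's thickness. Shut, the panel runs from here 200 along the rack's -y, its front face 7 towards the rack's -x. The point's own axes turn with the door: the panel always runs along its -y, its front face looks along its -x.
- ring (a point): Centre of the brass ring standing on the door's top edge, 170 from the hinge axis, 192 above the worktop. Wire 6 thick, opening 23, outside 36 across; its top is 210 above the worktop. The ring's plane is upright and square to the door: its hole looks along the door's width (the point's own y).
- hook (a joint): Angle of the curved hook about its upright pivot on the rack's top, rad: grows counter-clockwise from above; 0 = swung back, 1.7 = fully home (both stops), starts 0 to 0.35; friction 0.04 N m holds it where it is left. A level steel bar 8 thick, 22 above the rack's top: a spoke 60 long from pivot to knob, then, counter-clockwise, an arc of radius 60 about the pivot, 65 degrees to the tip.
- hook_pivot (a point): Point on the hook's upright pivot axis at the bar's height (192 above the worktop). With the door shut the ring's centre lies 60 from here along the rack's -x, on the arc's circle; if the door is not shut the hook misses or strikes the ring.
- hook_knob (a point): Middle of the upright black round knob where spoke and arc meet, 60 from the pivot axis, 210 above the worktop. The knob is 14 across and its top is 226 above the worktop (30 above the bar). With the hook home the knob stops 30 degrees of arc short of the ring.
- hook_tip (a point): Centre of the hook's round tip, at the end of the arc (192 above the worktop).
- hook_mid (a point): Point on the arc of the hook that lies in the centre of the ring when the door is shut and the hook is fully home.
- jar_paprika: Spice jar with red-brown contents, 38 across, 90 high, standing loose in the rack on its 12 thick floor. Origin: centre of its underside.
- jar_turmeric: The same with yellow contents.
- jar_herbs: The same with green contents.
- black_pot: Black cooking pot, 180 across, 100 high, on the nearer burner of the gas hob (rim 163 above the worktop); leave alone. Origin: centre of its underside.
- glass_lid: Glass pot lid lying upside down on its knob, 184 across, 44 high; leave alone. Origin: centre of its underside.
- wooden_spoon: Wooden spoon 280 long, lying flat; leave alone.
- measuring_spoon: Red plastic measuring spoon 130 long, lying flat; leave alone.
Things that resemble listed ones, but are neither listed nor needed, are in the scene too. Leave any turquoise look-alike of the jar_turmeric alone.

How it is judged:
On the way, in this order (a step that is already met when the one before it is completed fails the run):
1. the rack door is shut (value of joint rack_door below 0.045 rad), for 0.2 s.
2. the hook has passed through the ring of the shut door (value of joint rack_door below 0.05 rad and value of joint hook above 1.55 rad and distance between hook_mid and ring below 0.016 m), for 0.2 s.
At the end, for the whole second after the job is handed in: Door shut (within 0.05 rad) and hook home (within 0.15 rad of its stop), both at rest; the middle of the arc within 16 mm of the ring's centre, so the hook is through the ring; jars upright (0.2 rad), other things within 20 mm of where they began (all of step 2 and velocity of joint rack_door between -0.05 and 0.05 rad/s and velocity of joint hook between -0.05 and 0.05 rad/s and angle between each of jar_paprika, jar_turmeric, jar_herbs's own z axis and vertical below 0.2 rad and distance of each of black_pot, glass_lid, wooden_spoon, measuring_spoon from where it was at the start of the episode below 0.02 m); the robot touches nothing.
It fails at once if a spice jar is tipped over (angle between any of jar_paprika, jar_turmeric, jar_herbs's own z axis and vertical above 0.5 rad).
It fails at once if the pot, the lid or a spoon is moved by more than 20 mm (distance of any of black_pot, glass_lid, wooden_spoon, measuring_spoon from where it was at the start of the episode above 0.02 m).
It also fails if it takes over 51 s, if anything falls off the work surface, if the arm or the gripper's body presses on something with over 40 N, if the wrist force passes 120 N, or if a joint passes its speed limit or range.

## Working session

There is one attempt and no reset: what is moved stays moved. The work goes in short steps, Python scripts to look and compute and a tool call to move; the robot and the scene stay as the last step left them, time stands still between calls to the robot, and variables do not carry over. Pictures are saved under pics/ and viewed, and the job is handed in when it is done.

Besides the shell and the picture viewer there is one more tool, called after ">>>" as name([rows], argument=value, ...), one row to a line, values as JSON. move_arm: Moves the arm, as the interface text tells. Its arguments: {"type":"object","properties":{"increments":{"type":"array","items":{"type":"array","items":{"type":"array","items":{"type":"number","minimum":-1,"maximum":1}}}}},"required":["increments"]}

```bash
mkdir -p pics; cat > h.py <<'E'
import numpy as np, cv2
from bench import robot
def snap(n,f):
    p,d=robot.snapshot(n); np.savez('pics/'+f+'.npz',p=p,d=d,**{k:np.array(v) for k,v in robot.camera_params(n).items()})
    cv2.imwrite('pics/'+f+'.png',p[:,:,::-1]); return p,d
def load(f): return np.load('pics/'+f+'.npz')
def ray(z,u,v):
    K=z['mtx'];k=float(z['k1']);x=(u-K[0,2])/K[0,0];y=(v-K[1,2])/K[1,1]
    a,b=x,y
    for _ in range(20):
        s=1+k*(a*a+b*b);a,b=x/s,y/s
    return np.array([a,b,1.])
def w(z,u,v,d=None):
    if d is None: d=float(z['d'][int(round(v)),int(round(u))])
    return z['R'].T@(ray(z,u,v)*d-z['t'])
def wz(z,u,v,h):
    r=z['R'].T@ray(z,u,v);c=-z['R'].T@z['t'];return c+r*(h-c[2])/r[2]
def px(z,X):
    c=z['R']@np.array(X)+z['t'];a,b=c[:2]/c[2];s=1+float(z['k1'])*(a*a+b*b);K=z['mtx'];return K[0,0]*a*s+K[0,2],K[1,1]*b*s+K[1,2]
def crop(f,o,u0,v0,u1,v1,s):
    im=cv2.imread('pics/'+f+'.png')[v0:v1,u0:u1];cv2.imwrite('pics/'+o+'.png',cv2.resize(im,None,fx=s,fy=s,interpolation=cv2.INTER_CUBIC))
E
python3 - <<'E'
from h import *
print(robot.get_obs(), robot.tcp_to_tips)
snap('scene','s0');snap('top','t0')
E
```

```text
{'time': 0.0, 'joint_positions': array([-1.41608905e+00,  8.79329737e-02,  1.37223900e+00,  4.84212220e-06,
        1.68358605e+00, -1.03071597e-01]), 'qvel': array([ 0.00121385, -0.00035098, -0.00125426,  0.0004618 , -0.0005846 ,
       -0.0008122 ]), 'joint_torque': array([-7.01636714e-05, -3.40174234e+01, -3.02430475e+01,  7.17695500e-02,
        3.30397754e-02, -1.50019123e-04]), 'tool_pos': array([ 0.14020708, -0.53171096,  0.40352349]), 'ee_rot': array([-3.13943927e+00, -2.27579977e-04,  2.57779169e-01]), 'wrist_force': array([ 0.14452172, -0.2675902 ,  0.09901282]), 'wrist_torque': array([ 0.00818135, -0.01118345,  0.01037314]), 'width': 0.09382168990841896} 0.1992
```

View pics/s0.png

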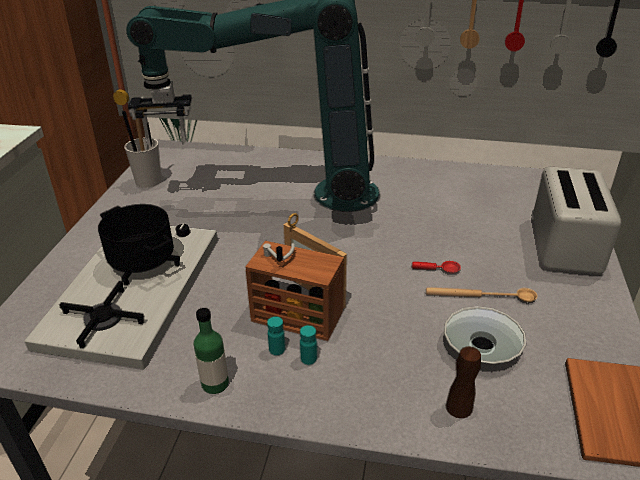

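View pics/t0.png

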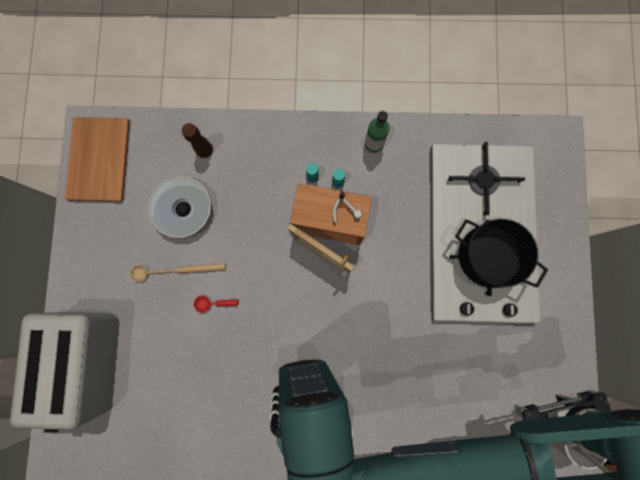

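```bash
python3 - <<'E'
from h import *
crop('t0','c1',270,160,400,300,5)
crop('s0','c2',230,200,370,350,4)
z=load('t0')
print(wz(z,640/2,240,0),wz(z,320,100,0),-z['R'].T@z['t'])
E
```

```text
[ 0.54730983 -0.00398985  0.        ] [0.9872464  0.00682292 0.        ] [ 0.36480087 -0.02288647  1.30887893]
```

View pics/c1.png

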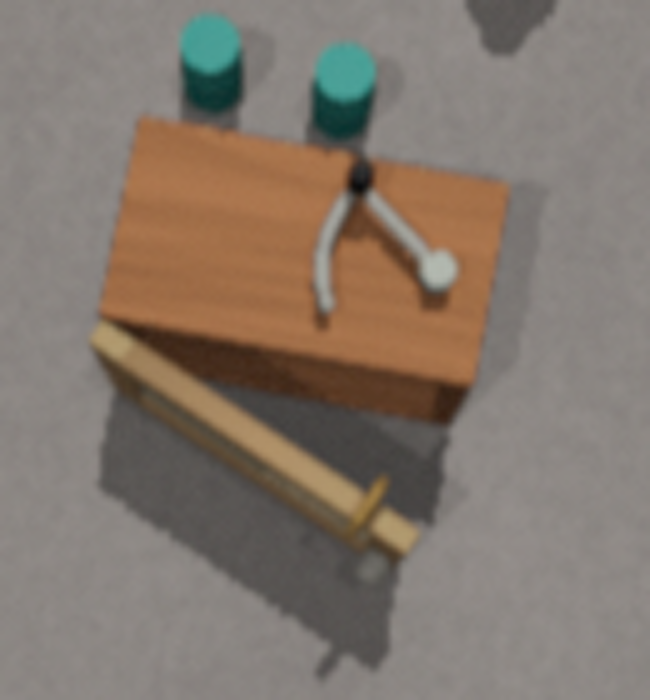

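View pics/c2.png

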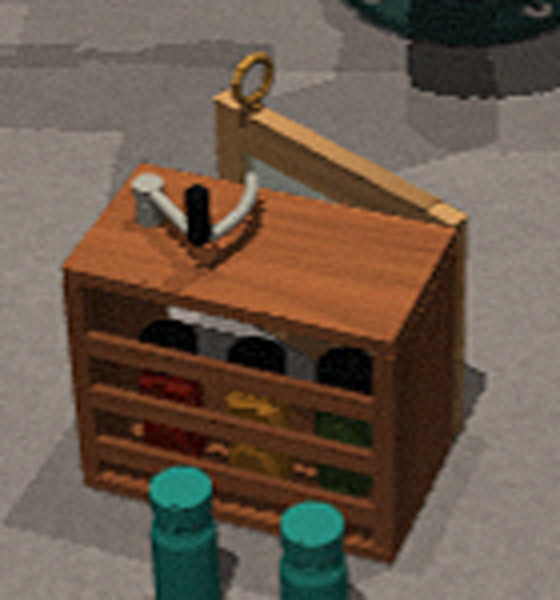

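```bash
python3 - <<'E'
from h import *
z=load('t0')
def g(u,v,h,n):
    X=wz(z,270+u/5,160+v/5,h); print(n,X.round(4)); return X
a=g(138,118,.17,'bl');b=g(508,185,.17,'br');c=g(472,383,.17,'fr');d=g(100,315,.17,'fl')
print([np.linalg.norm(x-y).round(4) for x,y in((a,b),(b,c),(c,d),(d,a))])
e=a-b;print('yaw',np.arctan2(-e[0],e[1]), 'yaw2',np.arctan2(*(d-c)[[0,1]]*[-1,1]), np.arctan2((a-d)[1],(a-d)[0]))
P=g(438,268,.197,'pivot');k=g(361,165,.226,'knobtop');t=g(325,305,.196,'tip')
print(np.linalg.norm((k-P)[:2]),np.arctan2(*(k-P)[[1,0]]),np.arctan2(*(t-P)[[1,0]]))
h=g(103,335,.17,'hinge');f=g(406,542,.17,'free');r=g(372,500,.192,'ring')
print(np.linalg.norm(f-h),np.arctan2(*(h-f)[[0,1]]*[-1,1]))
zs=load('s0')
for n,u,v in(('knob',197,188),('pivot',148,184),('hinge',447,212),('tipbar',252,180),('ring',252,82)):
    h={'knob':.226,'pivot':.197,'hinge':.17,'tipbar':.196,'ring':.192}[n]
    print(n,wz(zs,230+u/4,200+v/4,h).round(4))
E
```

```text
bl [0.6727 0.0564 0.17  ]
br [ 0.6408 -0.1392  0.17  ]
fr [ 0.5352 -0.1215  0.17  ]
fl [0.5666 0.073  0.17  ]
[np.float64(0.1982), np.float64(0.1071), np.float64(0.197), np.float64(0.1073)]
yaw -0.16153450062630478 yaw2 -0.16022869505359696 -0.15473495385751931
pivot [ 0.5901 -0.1011  0.197 ]
knobtop [ 0.6358 -0.0599  0.226 ]
tip [ 0.5698 -0.0439  0.196 ]
0.061590531411885634 0.7339006309176486 1.9115440780050252
hinge [0.5561 0.071  0.17  ]
free [ 0.4517 -0.0885  0.17  ]
ring [ 0.4709 -0.0697  0.192 ]
0.19062622775514032 -0.5791714992695115
knob [ 0.6331 -0.0577  0.226 ]
pivot [ 0.5949 -0.0974  0.197 ]
hinge [0.5553 0.0696 0.17  ]
tipbar [ 0.5793 -0.04    0.196 ]
ring [ 0.4728 -0.0642  0.192 ]
```

```bash
cat >> h.py <<'E'
from scipy.spatial.transform import Rotation as Ro
def inc(pos,yaw,cur=None):
    o=robot.get_obs() if cur is None else cur
    R=Ro.from_euler('xyz',o['ee_rot']); T=Ro.from_euler('xyz',[np.pi,0,yaw])
    s=R.inv().apply(np.array(pos)-o['tool_pos'])/0.1
    r=(R.inv()*T).as_rotvec()/(np.pi/2)
    return s.round(3),r.round(3)
E
python3 - <<'E'
from h import *
print(inc((.36,-.06,.44),-.16))
E
```

```text
(array([ 3.328, -4.002, -0.355]), array([-0.001,  0.   ,  0.266]))
```

>>> move_arm([
  [[0,0.83,-1,-0.09,0,0,0],[0,0.83,-1,-0.09,0,0,0],[0,0.83,-1,-0.09,0,0,0],[0,0.83,-1,-0.09,0,0,0]],
])

```text
time: 0.43
tool_pos: [0.1966, -0.4099, 0.4141]
ee_rot: [-3.14, -0.002, 0.262]
wrist_force: [0.3, 0.2, 0.3]
width: 0.0707
```

>>> move_arm([
  [[0,0.83,-1,-0.09,0,0,0],[0,0.83,-1,-0.09,0,0,0],[0,0.83,-1,-0.09,0,0,0],[0,0.83,-1,-0.09,0,0,0]],
])

```text
time: 0.77
tool_pos: [0.2511, -0.2922, 0.4235]
ee_rot: [-3.142, -0.002, 0.263]
wrist_force: [0.8, -1.5, 0.1]
width: 0.0441
```

>>> move_arm([
  [[0,0.83,-1,-0.09,0,0,0],[0,0.83,-1,-0.09,0,0,0],[0,0.83,-1,-0.09,0,0,0],[0,0.83,-1,-0.09,0,0,0]],
])

```text
time: 1.1
tool_pos: [0.306, -0.1743, 0.4323]
ee_rot: [-3.141, -0.003, 0.266]
wrist_force: [-0.5, 0.1, -0.4]
width: 0.0173
```

>>> move_arm([
  [[0,0.83,-1,-0.09,0,0,0.266],[0,0.83,-1,-0.09,0,0,0.266],[0,0.83,-1,-0.09,0,0,0.266],[0,0.83,-1,-0.09,0,0,0.266],[0,0.83,-1,-0.09,0,0,0.266],[0,0.83,-1,-0.09,0,0,0.266]],
])

```text
time: 1.6
tool_pos: [0.3601, -0.0597, 0.4404]
ee_rot: [3.141, 0.0, -0.157]
wrist_force: [-0.4, 0.6, 0.4]
width: 0.0006
```

```bash
python3 - <<'E'
from h import *
snap('wrist','w1')
o=robot.get_obs();print(o['time'],o['tool_pos'],o['ee_rot'],o['width'])
E
```

```text
1.65 [ 0.35971443 -0.06054513  0.44034249] [ 3.14076665e+00  7.22853946e-04 -1.57430567e-01] 0.0005242774155602842
```

View pics/w1.png

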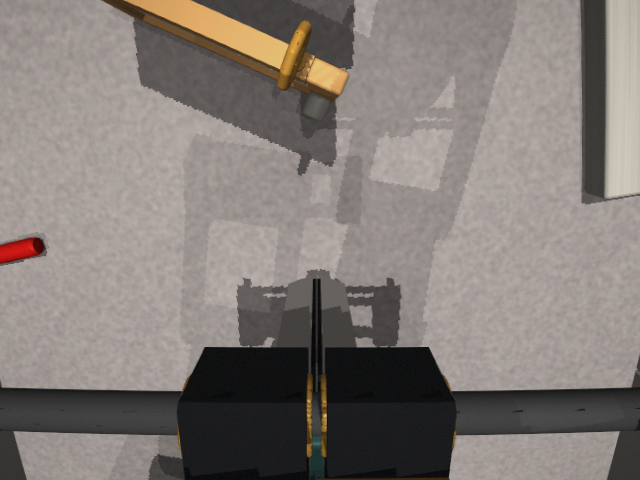

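>>> move_arm([
  [[0,1,0,-0.6,0,0,0],[0,1,0,-0.6,0,0,0],[0,1,0,-0.6,0,0,0],[0,1,0,-0.6,0,0,0],[0,1,0,-0.6,0,0,0]],
])

```text
time: 2.07
tool_pos: [0.459, -0.0783, 0.5001]
ee_rot: [3.141, 0.001, -0.162]
wrist_force: [0.1, -0.3, -0.1]
width: 0.0003
```

```bash
python3 - <<'E'
from h import *
z1=load('w1');print('ring',wz(z1,295,55,.192))
snap('wrist','w2')
o=robot.get_obs();print(o['time'],o['tool_pos'],o['ee_rot'],o['width'])
E
```

```text
ring [ 0.46966375 -0.06712156  0.192     ]
2.1167 [ 0.4580651  -0.07783554  0.49981216] [ 3.14122039e+00  2.15069393e-03 -1.61545029e-01] 0.0003821380608274014
```

View pics/w2.png

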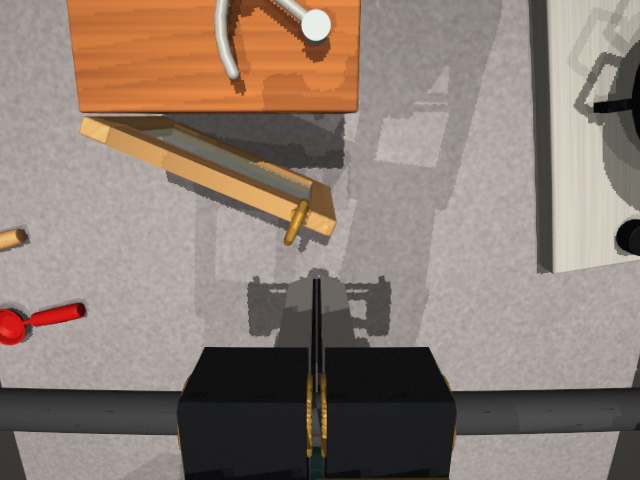

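```bash
python3 - <<'E'
from h import *
z=load('w2')
for n,u,v,h in(('pivot',316,25,.2),('pivotdepth',316,25,None),('tip',234,75,.196),('fr',357,111,.17),('fl',78,112,.17),('ring',298,222,.192),('freeback',336,209,.17),('freefront',331,238,.17),('hingefront',80,133,.17),('hingeback',86,117,.17)):
    X=wz(z,u,v,h) if h else w(z,u,v); print(n,X.round(4))
E
```

```text
pivot [ 0.5896 -0.0989  0.2   ]
pivotdepth [ 0.5902 -0.099   0.1967]
tip [ 0.5699 -0.043   0.196 ]
fr [ 0.5353 -0.1192  0.17  ]
fl [0.568  0.0771 0.17  ]
ring [ 0.4678 -0.0662  0.192 ]
freeback [ 0.4679 -0.0941  0.17  ]
freefront [ 0.4462 -0.0869  0.17  ]
hingefront [0.5536 0.08   0.17  ]
hingeback [0.5636 0.0723 0.17  ]
```

```bash
python3 - <<'E'
from h import *
print(inc((.42,-.015,.4),-.165))
E
```

```text
(array([-0.475, -0.559,  0.999]), array([0.   , 0.001, 0.002]))
```

>>> move_arm([
  [[0,-0.47,-0.56,0,0,0,0],[0,-0.47,-0.56,0,0,0,0],[0,-0.47,-0.56,1,0,0,0],[0,-0.47,-0.56,1,0,0,0],[0,-0.47,-0.56,1,0,0,0],[0,-0.47,-0.56,1,0,0,0]],
])

```text
time: 2.62
tool_pos: [0.4178, -0.0137, 0.3947]
ee_rot: [3.141, 0.011, -0.16]
wrist_force: [-0.1, 0.4, -0.1]
width: 0.0003
```

>>> move_arm([
  [[0,0,0,0.56,0,0,0],[0,0,0,0.56,0,0,0],[0,0,0,0.56,0,0,0]],
])

```text
time: 2.87
tool_pos: [0.4189, -0.014, 0.3419]
ee_rot: [3.141, 0.006, -0.161]
wrist_force: [-0.3, -0.8, -1.2]
width: 0.0002
```

```bash
python3 - <<'E'
from h import *
snap('wrist','w3')
o=robot.get_obs();print(o['time'],o['tool_pos'],o['ee_rot'],o['width'])
print(inc((.525,-.0324,.344),-.165))
E
```

```text
2.9167 [ 0.41966203 -0.01400474  0.34433466] [ 3.14131831e+00  1.91845449e-03 -1.60760526e-01] 0.0008413173744971352
(array([1.069e+00, 1.300e-02, 1.000e-03]), array([0.   , 0.001, 0.003]))
```

View pics/w3.png

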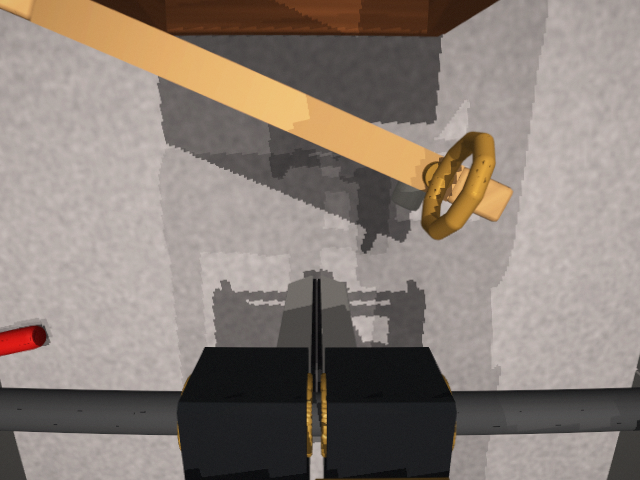

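>>> move_arm([
  [[0,0.15,0,0,0,0,0],[0,0.3,0,0,0,0,0],[0,0.45,0,0,0,0,0],[0,0.55,0,0,0,0,0],[0,0.65,0,0,0,0,0],[0,0.75,0,0,0,0,0],[0,0.83,0,0,0,0,0],[0,0.9,0,0,0,0,0]],
])

```text
time: 3.58
tool_pos: [0.51, -0.0282, 0.3451]
ee_rot: [3.141, -0.0, -0.16]
wrist_force: [-2.4, -0.3, 1.0]
width: 0.0004
```

>>> move_arm([
  [[0,0.03,0,0,0,0,0],[0,0.06,0,0,0,0,0],[0,0.09,0,0,0,0,0],[0,0.12,0,0,0,0,0],[0,0.14,0,0,0,0,0],[0,0.16,0,0,0,0,0]],
])

```text
time: 4.08
tool_pos: [0.5252, -0.0305, 0.3446]
ee_rot: [3.141, 0.0, -0.16]
wrist_force: [-1.2, 0.0, 0.0]
width: 0.0006
```

```bash
python3 - <<'E'
from h import *
o=robot.get_obs();print(o['time'],o['tool_pos'],o['ee_rot'],o['wrist_force'])
snap('wrist','w4')
E
```

```text
4.0833 [ 0.52519593 -0.03049565  0.34455304] [ 3.14137675e+00  2.99603080e-04 -1.60028944e-01] [-1.21158924  0.04969163  0.04311951]
```

View pics/w4.png

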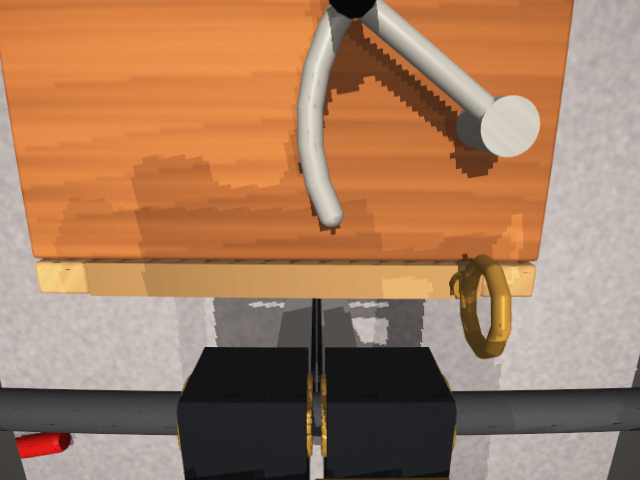

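>>> move_arm([
  [[0,0.02,0,0,0,0,0],[0,0.03,0,0,0,0,0],[0,0.04,0,0,0,0,0],[0,0.04,0,0,0,0,0]],
])

```text
time: 4.47
tool_pos: [0.5271, -0.0307, 0.3445]
ee_rot: [3.141, 0.009, -0.16]
wrist_force: [-11.9, 0.2, 5.6]
width: 0.0002
```

>>> move_arm([
  [[0,0,0,0,0,0,0],[0,0,0,0,0,0,0],[0,0,0,0,0,0,0]],
])

```text
time: 4.72
tool_pos: [0.527, -0.0307, 0.3446]
ee_rot: [3.141, 0.009, -0.16]
wrist_force: [-11.5, 0.9, 5.7]
width: 0.0007
```

>>> move_arm([
  [[0,-0.1,0,0,0,0,0],[0,-0.3,0,0,0,0,0],[0,-0.5,0,0,0,0,0],[0,-0.5,0,-0.4,0,0,0],[0,-0.5,0,-0.8,0,0,0],[0,-0.5,0,-1,0,0,0],[0,-0.5,0,-1,0,0,0]],
])

```text
time: 5.3
tool_pos: [0.4798, -0.0229, 0.4512]
ee_rot: [-3.141, -0.014, -0.16]
wrist_force: [0.1, 0.6, 0.4]
width: 0.0005
```

>>> move_arm([
  [[0,0.4,0,-0.5,0,0,0],[0,0.4,0,-0.5,0,0,0],[0,0.4,0,-0.5,0,0,0]],
])

```text
time: 5.55
tool_pos: [0.5206, -0.0297, 0.4963]
ee_rot: [-3.141, -0.005, -0.16]
wrist_force: [0.1, -0.3, 0.9]
width: 0.0007
```

```bash
python3 - <<'E'
from h import *
o=robot.get_obs();print(o['time'],o['tool_pos'],o['ee_rot'],o['wrist_force'])
snap('wrist','w5')
E
```

```text
5.55 [ 0.52063907 -0.02966928  0.49625279] [-3.14114867 -0.00540631 -0.15989779] [ 0.14603383 -0.33537121  0.89616831]
```

View pics/w5.png

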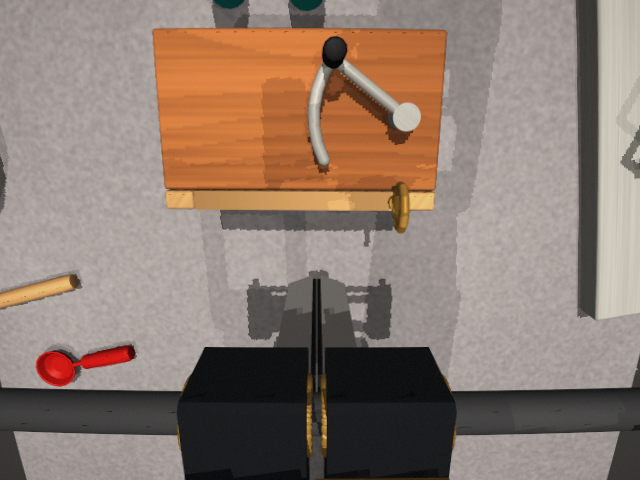

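```bash
python3 - <<'E'
from h import *
crop('w5','c5',290,20,450,240,4)
z=load('w5')
P=wz(z,406,117,.198);k=wz(z,335,46,.226);r=wz(z,400,207,.192);t=wz(z,323,163,.196)
print(P,k,r,t)
for n,X in(('k',k),('r',r),('t',t)):
    e=(X-P)[:2];print(n,np.hypot(*e),np.arctan2(e[1],e[0]))
E
```

```text
[ 0.59035737 -0.09800292  0.198     ] [ 0.63491419 -0.058043    0.226     ] [ 0.53164785 -0.08879044  0.192     ] [ 0.56981388 -0.04152351  0.196     ]
k 0.05985069228905345 0.7310612854807484
r 0.05942791976356882 2.98594556882761
t 0.06009957621410006 1.9196536580684394
```

View pics/c5.png

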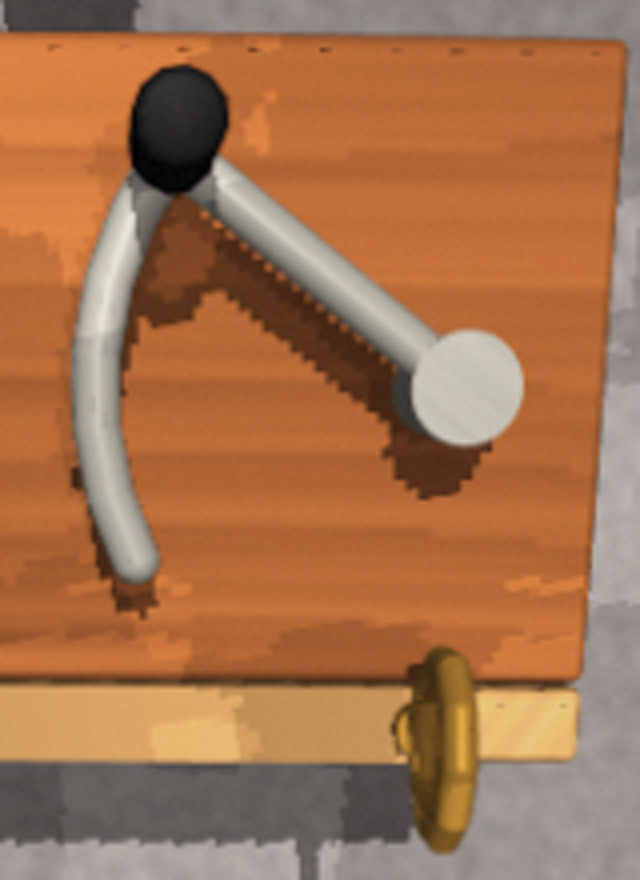

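```bash
python3 - <<'E'
from h import *
print(inc((.655,-.080,.45),-.84))
E
```

```text
(array([1.412, 0.284, 0.456]), array([-0.001, -0.002,  0.433]))
```

>>> move_arm([
  [[0,0.7,0.14,0,0,0,0.2],[0,0.7,0.14,0,0,0,0.2],[0,0.7,0.14,0,0,0,0.2],[0,0.7,0.14,0,0,0,0.2]],
])

```text
time: 5.93
tool_pos: [0.5872, -0.0549, 0.4913]
ee_rot: [3.14, 0.005, -0.476]
wrist_force: [0.2, -0.2, 0.1]
width: 0.0004
```

```bash
python3 - <<'E'
from h import *
print(inc((.655,-.080,.45),-.84))
E
```

```text
(array([ 0.72 , -0.088,  0.409]), array([0.001, 0.003, 0.232]))
```

>>> move_arm([
  [[0,0.72,-0.09,0,0,0,0.23],[0,0.72,-0.09,0,0,0,0.23],[0,0.72,-0.09,0.2,0,0,0.23],[0,0.72,-0.09,0.41,0,0,0.23],[0,0.72,-0.09,0.41,0,0,0.23],[0,0.72,-0.09,0.41,0,0,0.23]],
])

```text
time: 6.43
tool_pos: [0.6536, -0.0789, 0.4521]
ee_rot: [3.14, 0.003, -0.833]
wrist_force: [-0.7, -0.2, 0.4]
width: 0.0003
```

```bash
python3 - <<'E'
from h import *
o=robot.get_obs();print(o['time'],o['tool_pos'],o['ee_rot'],o['wrist_force'])
print(inc((.655,-.080,.407),-.84))
snap('wrist','w6');snap('scene','s6');crop('s6','c6',200,120,400,350,3)
E
```

```text
6.4333 [ 0.65362422 -0.0788927   0.45214578] [ 3.13952353e+00  3.13712414e-03 -8.33455907e-01] [-0.72484791 -0.23858006  0.42110951]
(array([ 0.019, -0.004,  0.451]), array([0.001, 0.002, 0.004]))
```

View pics/w6.png

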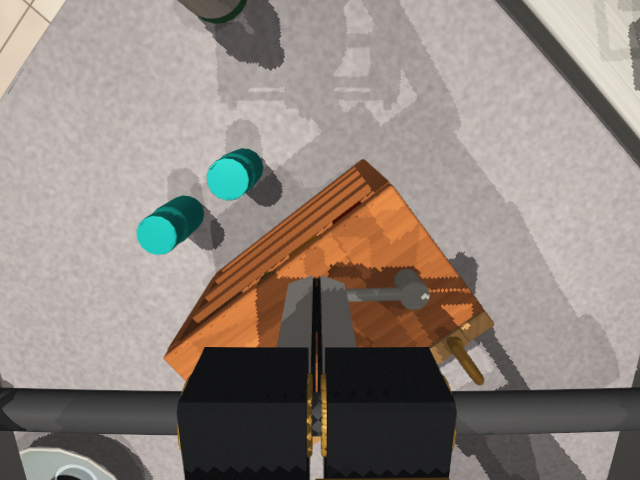

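View pics/c6.png

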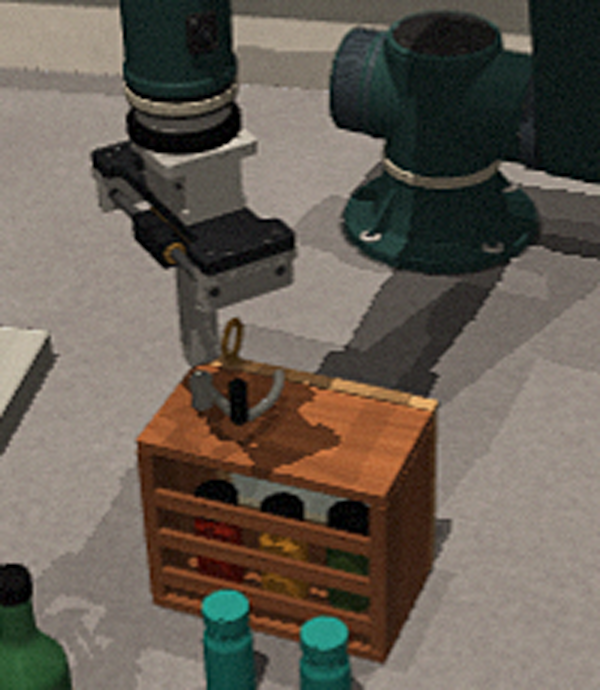

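>>> move_arm([
  [[0,0,0,0.25,0,0,0],[0,0,0,0.45,0,0,0],[0,0,0,0.45,0,0,0]],
])

```text
time: 6.78
tool_pos: [0.6535, -0.079, 0.4064]
ee_rot: [3.139, 0.003, -0.835]
wrist_force: [-0.2, 0.4, -1.5]
width: 0.0003
```

```bash
cat >> h.py <<'E'
P=np.array([.5904,-.098])
def arc(ths,d=.015,z=.407):
    o=robot.get_obs();print(o['time'],o['tool_pos'],o['ee_rot'],o['wrist_force'])
    for th in ths:
        q=P+.06*np.array([np.cos(th),np.sin(th)])-d*np.array([-np.sin(th),np.cos(th)])
        s,r=inc((*q,z),th-np.pi/2,o);print(round(th,3),s,r)
E
python3 - <<'E'
from h import *
arc([.731,.8,.88,.96,1.04,1.12,1.2])
E
```

```text
6.7833 [ 0.65346098 -0.07896305  0.40639038] [ 3.13914213  0.00343997 -0.83452641] [-0.2093185   0.42410894 -1.47201574]
0.731 [-0.129 -0.004 -0.006] [0.002 0.002 0.003]
0.8 [-0.171 -0.013 -0.006] [ 0.001  0.002 -0.041]
0.88 [-0.22  -0.02  -0.005] [ 0.001  0.002 -0.091]
0.96 [-0.269 -0.023 -0.005] [ 0.001  0.002 -0.142]
1.04 [-0.319 -0.022 -0.005] [ 0.001  0.002 -0.193]
1.12 [-0.368 -0.017 -0.005] [ 0.001  0.002 -0.244]
1.2 [-0.417 -0.009 -0.005] [ 0.001  0.003 -0.295]
```

>>> move_arm([
  [[0,-0.06,0,0,0,0,0],[0,-0.13,0,0,0,0,0],[0,-0.17,-0.01,0,0,0,-0.04],[0,-0.22,-0.02,0,0,0,-0.09],[0,-0.27,-0.02,0,0,0,-0.14],[0,-0.32,-0.02,0,0,0,-0.19],[0,-0.37,-0.02,0,0,0,-0.24],[0,-0.42,-0.01,0,0,0,-0.29]],
])

```text
time: 7.45
tool_pos: [0.6264, -0.0469, 0.412]
ee_rot: [-3.141, -0.006, -0.375]
wrist_force: [0.3, -1.0, -0.1]
width: 0.0002
```

```bash
python3 - <<'E'
from h import *
arc([1.28,1.36,1.44,1.52,1.6,1.68,1.76])
snap('scene','s7');crop('s7','c7',200,120,400,350,3)
E
```

```text
7.45 [ 0.62644012 -0.04691824  0.41201218] [-3.14084575 -0.00562356 -0.37548462] [ 0.32641686 -1.03466134 -0.10135802]
1.28 [-0.05  -0.003  0.05 ] [-0.    -0.004 -0.054]
1.36 [-0.099 -0.009  0.05 ] [-0.    -0.004 -0.105]
1.44 [-0.148 -0.011  0.049] [-0.    -0.004 -0.156]
1.52 [-0.197 -0.009  0.049] [ 0.    -0.004 -0.207]
1.6 [-0.247 -0.003  0.049] [ 0.    -0.004 -0.258]
1.68 [-0.295  0.007  0.048] [ 0.    -0.004 -0.309]
1.76 [-0.343  0.02   0.048] [ 0.001 -0.004 -0.359]
```

View pics/c7.png

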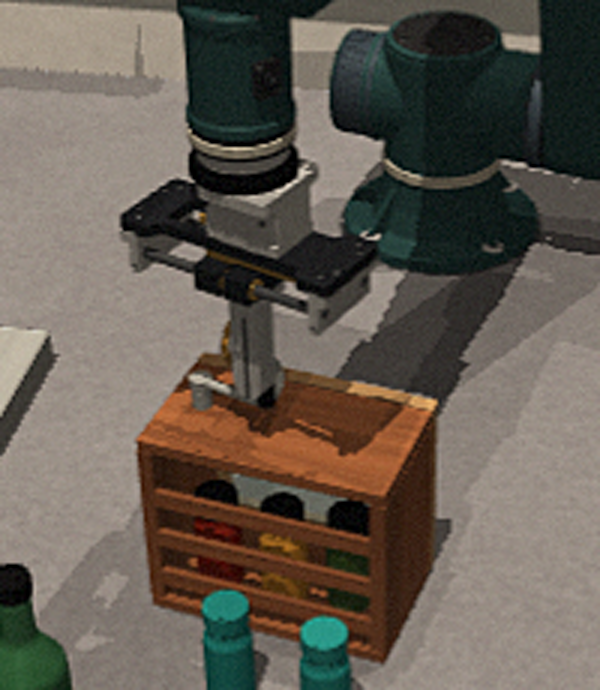

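>>> move_arm([
  [[0,-0.05,0,0.02,0,0,-0.05],[0,-0.1,-0.01,0.02,0,0,-0.1],[0,-0.15,-0.01,0.02,0,0,-0.15],[0,-0.2,-0.01,0.02,0,0,-0.2],[0,-0.25,0,0.02,0,0,-0.25],[0,-0.29,0.01,0.02,0,0,-0.3],[0,-0.34,0.02,0.02,0,0,-0.36]],
])

```text
time: 8.08
tool_pos: [0.5943, -0.0363, 0.4094]
ee_rot: [3.14, -0.005, 0.189]
wrist_force: [0.8, -1.0, -0.7]
width: 0.0005
```

```bash
python3 - <<'E'
from h import *
arc([1.84,1.92,2,2.08,2.16,2.22,2.28])
snap('scene','s8');crop('s8','c8',200,120,400,350,3)
E
```

```text
8.0833 [ 0.59430751 -0.03626279  0.40941525] [ 3.14030751 -0.00493062  0.1886586 ] [ 0.82750915 -0.98460238 -0.67450149]
1.84 [-0.053 -0.011  0.024] [ 0.001 -0.003 -0.051]
1.92 [-0.102 -0.017  0.024] [ 0.001 -0.003 -0.102]
2 [-0.152 -0.019  0.023] [ 0.001 -0.003 -0.153]
2.08 [-0.201 -0.018  0.023] [ 0.001 -0.003 -0.204]
2.16 [-0.25  -0.012  0.023] [ 0.001 -0.003 -0.255]
2.22 [-0.287 -0.005  0.023] [ 0.002 -0.003 -0.293]
2.28 [-0.323  0.004  0.023] [ 0.002 -0.003 -0.331]
```

View pics/c8.png

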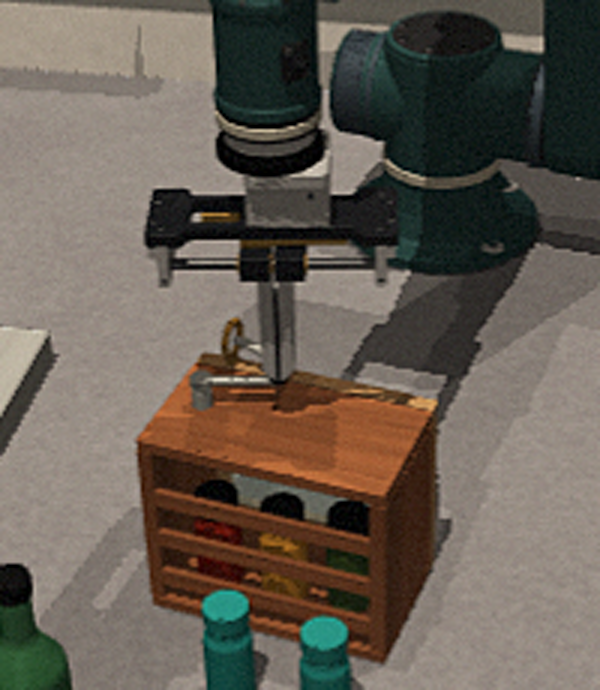

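>>> move_arm([
  [[0,-0.05,-0.01,0.01,0,0,-0.05],[0,-0.1,-0.02,0.01,0,0,-0.1],[0,-0.15,-0.02,0.01,0,0,-0.15],[0,-0.2,-0.02,0.01,0,0,-0.2],[0,-0.25,-0.01,0.01,0,0,-0.25],[0,-0.29,0,0.01,0,0,-0.29],[0,-0.32,0,0.01,0,0,-0.33]],
])

```text
time: 8.72
tool_pos: [0.5629, -0.0424, 0.4079]
ee_rot: [3.139, -0.003, 0.704]
wrist_force: [0.7, -0.1, 0.1]
width: 0.0001
```

```bash
python3 - <<'E'
from h import *
arc([2.34,2.38,2.42,2.45,2.48,2.5])
snap('scene','s9');crop('s9','c9',200,120,400,350,3)
E
```

```text
8.7167 [ 0.56285869 -0.04244557  0.40789743] [ 3.13869384e+00 -2.82410202e-03  7.04090274e-01] [ 0.74959132 -0.12608374  0.12743197]
2.34 [-0.039 -0.007  0.009] [ 0.002 -0.002 -0.041]
2.38 [-0.064 -0.011  0.009] [ 0.002 -0.002 -0.067]
2.42 [-0.088 -0.014  0.009] [ 0.002 -0.002 -0.092]
2.45 [-0.107 -0.015  0.009] [ 0.002 -0.002 -0.111]
2.48 [-0.125 -0.016  0.009] [ 0.002 -0.002 -0.131]
2.5 [-0.137 -0.017  0.009] [ 0.002 -0.002 -0.143]
```

View pics/c9.png

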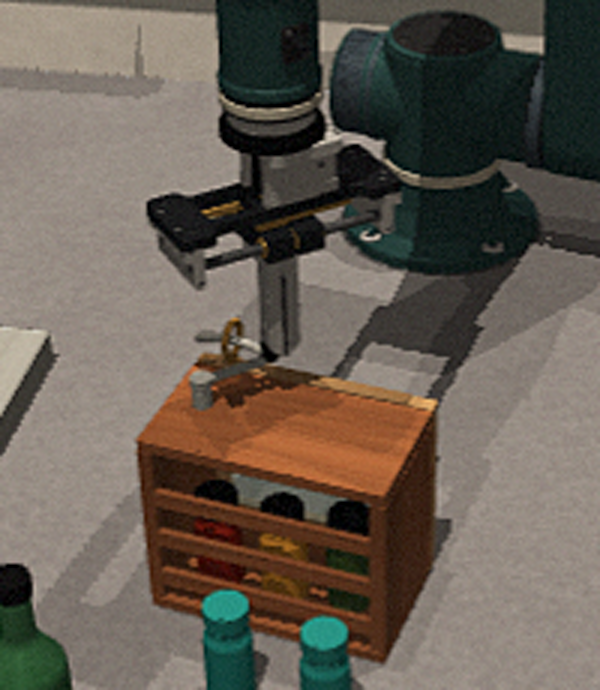

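Hook is through the ring (crop pixel ~232,340). Finish gently to the stop.

>>> move_arm([
  [[0,-0.03,-0.01,0,0,0,-0.03],[0,-0.06,-0.01,0,0,0,-0.06],[0,-0.085,-0.015,0,0,0,-0.09],[0,-0.105,-0.015,0,0,0,-0.11],[0,-0.12,-0.015,0,0,0,-0.13]],
])

```text
time: 9.18
tool_pos: [0.5532, -0.0485, 0.4076]
ee_rot: [3.139, -0.004, 0.907]
wrist_force: [2.7, 5.2, -0.5]
width: 0.0007
```

```bash
python3 - <<'E'
from h import *
arc([2.46,2.5,2.54])
E
```

```text
9.1833 [ 0.55315433 -0.04852139  0.40758925] [ 3.13922413 -0.00413485  0.90669482] [ 2.65482995  5.15772675 -0.54292211]
2.46 [0.    0.001 0.006] [ 0.001 -0.003  0.011]
2.5 [-0.024 -0.005  0.006] [ 0.002 -0.003 -0.014]
2.54 [-0.048 -0.01   0.006] [ 0.002 -0.003 -0.04 ]
```

>>> move_arm([
  [[0,-0.01,0,0,0,0,0],[0,-0.02,0,0,0,0,0],[0,-0.02,0,0,0,0,0],[0,-0.02,0,0,0,0,0]],
])

```text
time: 9.52
tool_pos: [0.5526, -0.0491, 0.4076]
ee_rot: [3.139, -0.007, 0.907]
wrist_force: [3.8, 6.5, 1.1]
width: 0.0004
```

>>> move_arm([
  [[0,0.05,0,0,0,0,0],[0,0.15,0,0,0,0,0],[0,0.25,0,0,0,0,0],[0,0.25,0,-0.3,0,0,0],[0,0.25,0,-0.7,0,0,0],[0,0.25,0,-0.9,0,0,0],[0,0.25,0,-0.9,0,0,0]],
])

```text
time: 10.1
tool_pos: [0.5672, -0.0305, 0.5024]
ee_rot: [3.131, -0.005, 0.907]
wrist_force: [0.7, 0.4, 0.2]
width: 0.0004
```

```bash
python3 - <<'E'
from h import *
print(inc((.52,-.03,.496),-.16))
E
```

```text
(array([-0.287, -0.376,  0.059]), array([ 0.004, -0.006,  0.679]))
```

>>> move_arm([
  [[0,-0.29,-0.38,0,0,0,0.68],[0,-0.29,-0.38,0,0,0,0.68],[0,-0.29,-0.38,0,0,0,0.68],[0,-0.29,-0.38,0,0,0,0.68],[0,-0.29,-0.38,0,0,0,0.68],[0,-0.29,-0.38,0,0,0,0.68],[0,-0.29,-0.38,0,0,0,0.68],[0,-0.29,-0.38,0,0,0,0.68]],
])

```text
time: 10.77
tool_pos: [0.5197, -0.0303, 0.4943]
ee_rot: [3.141, 0.002, -0.099]
wrist_force: [0.2, 0.7, 0.0]
width: 0.0002
```

>>> move_arm([
  [[0,0,0,0,0,0,0.09],[0,0,0,0,0,0,0.09],[0,0,0,0,0,0,0.09]],
])

```text
time: 11.02
tool_pos: [0.5196, -0.0304, 0.4947]
ee_rot: [3.141, 0.002, -0.231]
wrist_force: [0.2, 0.4, -0.6]
width: 0.0004
```

```bash
python3 - <<'E'
from h import *
o=robot.get_obs();print(o['time'],o['tool_pos'],o['ee_rot'],o['wrist_force'])
snap('wrist','w10');snap('top','t10');snap('scene','s10')
crop('w10','c10',280,60,480,260,4);crop('s10','d10',200,120,400,350,3)
E
```

```text
11.0167 [ 0.51959748 -0.03041023  0.49469634] [ 3.14116135e+00  1.63184680e-03 -2.31438918e-01] [ 0.20692419  0.39307774 -0.57567217]
```

View pics/w10.png

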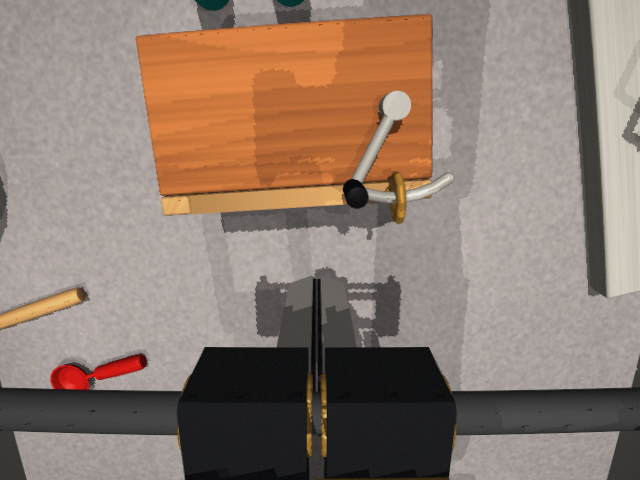

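View pics/d10.png

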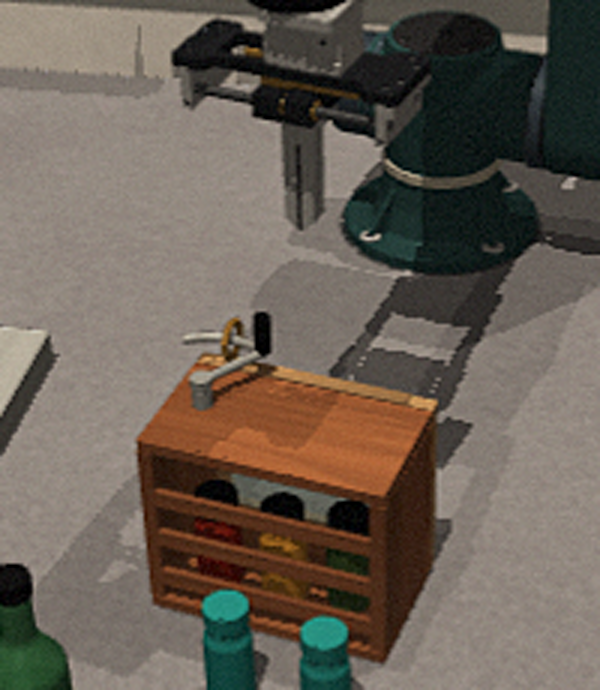

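View pics/t10.png

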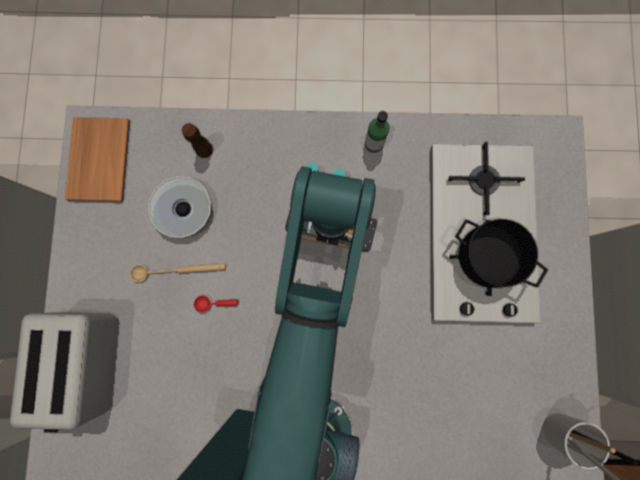

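```bash
python3 - <<'E'
from h import *
z=load('w10')
P=wz(z,397,105,.198);k=wz(z,355,190,.226);r=wz(z,399,197,.192);t=wz(z,449,178,.196)
for n,X in(('k',k),('r',r),('t',t)):
    e=(X-P)[:2];print(n,X.round(4),np.hypot(*e).round(4),np.arctan2(e[1],e[0])%6.283)
print(P)
a,b=wz(z,432,179,.17),wz(z,160,194,.17)
print('front edge yaw',np.arctan2(-(b-a)[0],(b-a)[1]))
a,b=wz(z,431,198,.17),wz(z,164,215,.17)
print('door front yaw',np.arctan2(-(b-a)[0],(b-a)[1]))
E
```

```text
k [ 0.5506 -0.061   0.226 ] 0.0565 2.3974151683666123
r [ 0.5328 -0.0908  0.192 ] 0.06 2.999440181605137
t [ 0.5387 -0.1248  0.196 ] 0.0593 3.587415254332825
[ 0.59213741 -0.09927469  0.198     ]
front edge yaw -0.17636289734810395
door front yaw -0.16674030796833128
```

View pics/c10.png

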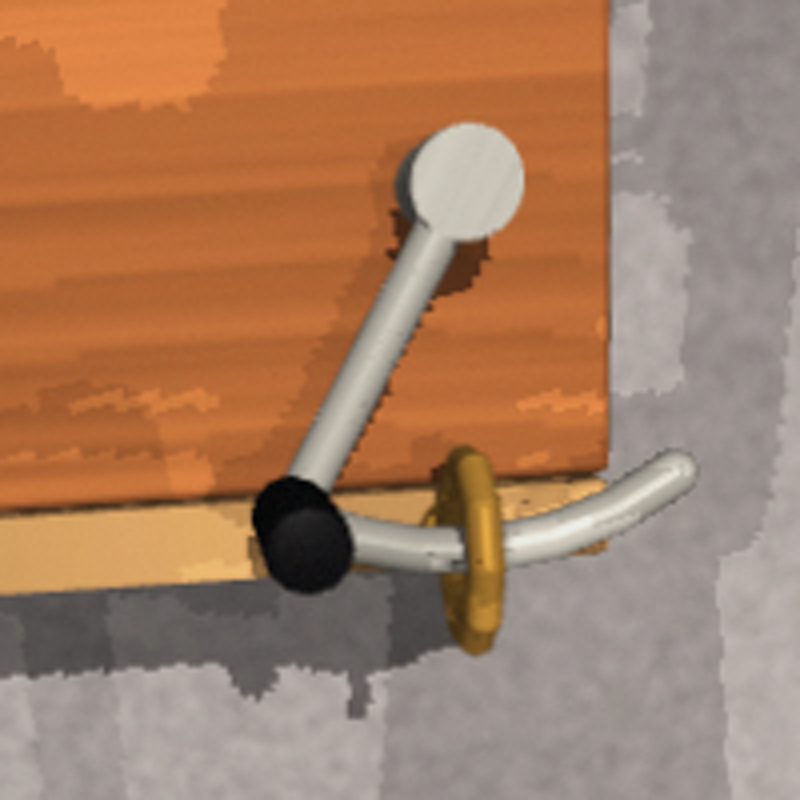

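```bash
python3 -c "
from h import *
print(robot.get_obs()['wrist_force'],robot.close_job())"
```

```text
the job is handed in; nothing more can be done
[0.09621204 0.11276603 0.10604707] None
```

The rack door is shut and the hook is through the brass ring, against its stop. I handed the job in at about 11 s of robot time.

- **Door:** I pushed it shut with the closed fingertips until the force rose to about 12 N at the stop. The last wrist picture shows it lined up with the rack front to within about 0.01 rad.
- **Hook:** I swung it round by its knob until the force rose to about 7 N. By eye and by measurement the ring sits about 34° back from the tip, against 35° expected, so the hook is within about 0.03 rad of home. Measured at the knob top the angle read about 0.08 rad short of home. I had read that pixel off-centre, so I went by the tip.
- **Everything else:** The jars are standing, and the pot, lid and spoons look unmoved in the top picture, though I did not measure them. The arm was held clear with its force near zero when I handed in.

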